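Right the fallen ink jar and hold the caddy's sprung keeper open

ROBOT

A 7-joint arm with a two-finger parallel gripper is mounted at the origin on a cart in front of the work surface, level with it; the furniture and walls round the work are solid. World frame = base frame: x ahead of the robot, y to its left, z up, the work surface at z = 0. Lengths are in m, angles in rad, forces in N, time in s.
With the tool pointing down it reaches from about 0.35 to 0.9 m from the base axis. Payload 19.9 kg.
Tool frame: the origin (TCP) lies between the finger pads; the fingertips stand 22 mm ahead of it and the grasp point (between the pads) lies 3 mm ahead of it; z points along the fingers, y is the line along which they close (so a half turn about z gives the same grasp; the last joint's range is limited). The gripper opens to 85 mm and grips with 20 to 120 N. Pads are 22 mm wide; open, the fingers measure 114 mm over their backs; the gripper's body (76 mm by 85 mm) begins 54 mm behind the grasp point. The pads swing forward as they close: fully open they stand 13 mm farther back than shut.
Start: joints at [-1.331, 0.417, -0.01, 1.614, 0.005, 1.111, -0.053], TCP at [0.174, 0.6, 0.253] pointing down, gripper open.
Joint ranges: [-2.81, 2.81], [-0.39, 2.02], [-1.27, 1.25], [0.06, 2.57], [-1.19, 4.33], [0.19, 2], [-2.82, 2.82]. Speed limits (rad/s): [1.89, 1.89, 2.39, 2.39, 3.01, 3.01, 3.01].

INTERFACE

Orientations are given as a unit quaternion [w, x, y, z].
In Python, from plant import r gives the robot as it stands.
- The arm moves only by the tool drive_tool, never from a script. Its arguments are lists of equal length, an entry for each row: "fingers": the gripper command: -1 is fully open, 1 is shut, values between are in proportion; "travel": the shift along the tool's x, y, z in cm, a list of three; "angular": the turn, a rotation vector about the tool's x, y, z in degrees, a list of three. A call has 1 to 5 rows; each row shifts and turns the commanded pose from where the row before left it, along the tool's axes as they then stand; what a row does not reach is not made up. A row lasts 1/12 s, in which the tool goes at most 41.7 mm and 7.16 degrees, less where a joint would pass 70% of its speed; a pose out of reach is approached as far as the arm can. A call with a gripper value outside its range is refused whole. The fingers move at their own pace and stop on an object; "grip_force" is the grip in N (left out, the last holds). Time passes only in rows, so rows that do not move let the fingers close. It gives the time, the measured TCP pose, the force, the opening and the grip force at its end, in the units of the state.
- r.get_state(): the state, without advancing time (a new reading comes with each control period).
- r.snapshot(name): name is "scene" or "top"; returns (picture, depth): 384x512x3 uint8, red, green, blue; 384x512 float32, m along the optical axis (not along the pixel's ray), 0 where there is no reading.
- r.camera_params(name): a dict with "camera_matrix" (3x3 intrinsics, pixels), "D" ([k1, k2, p1, p2, k3] as OpenCV has them; the pictures are not rectified), "rvec" (rotation vector, rad) and "tvec" (3), from world to camera coordinates, as OpenCV has them. Camera axes: x right, y down, z forward; pixel columns grow to the right and rows downward; lengths in m; the calibration is good to about 2 mm. A picture is of the moment at which its call begins. camera_params takes no time and is no camera call.
- r.job_done(): hands the job in; it is judged then, once.
The state is a dict: "clock": time; "q": joint angles; "qvel": joint speeds; "joint_efforts": joint torques, N m; "tool_pos": TCP position; "tool_rot": TCP orientation; "force": force on the tool from outside, world axes, zero at the start; "wrist_torque": the same for the moment, N m; "grip_width": finger opening in m; "grip_force": force on a finger pad.
Only numpy, scipy, OpenCV 4.12 (cv2) and the standard library are available. Lean on these libraries where they do the work, as an engineer would, in place of code of your own. Each camera call takes 0.05 s, during which the arm holds its last target. There are 200 camera calls.

TASK

The white-lidded ink jar has fallen over in the blue ink caddy: stand it upright on its base again in the gap between its neighbours, setting it down gently and leaving the other jars and the things on the bench where they are. Then take the red grip of the sprung keeper arm at the caddy's open end, swing the arm outwards, away from the jars, against its spring all the way to its stop, and finish while still holding it there, without letting go, so that I can slide the row of jars out.

Things in the scene. Friction and masses are not known exactly. Their poses are not given: they have to be found in the camera images.
- caddy: blue sheet-steel ink caddy fixed to the bench: a straight lane 445 mm long (along its y) and 84 mm wide inside (along its x), with 22 mm high rails on both long sides, a 50 mm high wall with a carrying handle at its -y end, open at its +y end. Origin: centre of its underside, on the bench. The floor of the lane (black rubber mat) is 9 mm above the origin. The two middle places of the row are at about y = +54 and -54 mm, the two outer ones at +162 and -162 mm, all near x = 0
- jar_white: ink jar with a white lid and a white label, 58 mm across and 62 mm high, 0.2 to 0.35 kg. At the start it lies on its side in one of the two middle places of the row, across the lane, lid towards the -x rail (the robot's side), with about 45 mm free on either side of it up to its neighbours; it can roll along the lane. Origin: centre of its underside; z: from the underside towards the lid. It must end standing on the mat of the lane, in the same gap
- jar_yellow: ink jar with a yellow lid, 62 mm across and 70 mm high, standing in the caddy's row as the other middle jar; leave it standing. Origin: centre of its underside; z: from the underside towards the lid
- jar_black: ink jar with a black lid, 64 mm across and 72 mm high, standing in the caddy's row as one of the two outer jars; leave it standing. Origin: centre of its underside; z: from the underside towards the lid
- jar_black2: ink jar with a black lid, 64 mm across and 72 mm high, standing in the caddy's row as the other outer jar; leave it standing. Origin: centre of its underside; z: from the underside towards the lid
- keeper (a joint): angle of the keeper arm about its upright pivot in rad: 0 at rest, lying straight across the open end of the caddy (pointing to the caddy's -x); it grows as the arm swings outwards, clockwise seen from above, until it lies along the caddy's +y; its stop is at 1.5. A torsion spring drives it back to 0: about 2 N at the grip at rest, rising to about 6.5 N at the stop; it snaps back if let go
- keeper_grip (a point): point on the red upright round grip post at the free end of the keeper arm, 92 mm above the bench: the post is 18 mm thick and runs from 60 to 119 mm above the bench; pinch or push it from above. The post turns with the arm, on a circle of 125 mm radius about the pivot. The arm itself is two aluminium plates 18 mm wide with rollers between, from 36 to 60 mm above the bench
- keeper_pivot (a point): point on the upright pivot axis of the keeper arm, at the far rail near the caddy's open end, 92 mm above the bench, 125 mm from the grip post
- squeegee: wooden hand squeegee 73 x 190 x 24 mm lying on the bench at the left; leave it alone. Origin: centre of its underside
- blow_gun: red-handled air gun 101 x 225 x 21 mm lying on the bench at the left; leave it alone. Origin: centre of its underside
- pin_case: small grey pin case 82 x 110 x 29 mm on the bench at the left; leave it alone. Origin: centre of its underside

How it is judged:
On the way, in this order (a step that is already met when the one before it is completed fails the run):
1. the white-lidded jar stands upright in its gap in the row, let go (angle between jar_white's own z axis and vertical below 0.1 rad and z of jar_white in the frame of caddy between 0.004 and 0.014 m and x of jar_white in the frame of caddy between -0.017 and 0.017 m and y of jar_white in the frame of caddy between -0.09 and 0.09 m and contact force between the fingers and jar_white below 0.05 N and linear speed of jar_white below 0.03 m/s), for 0.2 s.
2. the keeper arm is held at its stop (value of joint keeper above 1.42 rad and velocity of joint keeper between -0.15 and 0.15 rad/s and contact force between the fingers and keeper above 1 N), for 0.2 s.
At the end, for the whole second after the job is handed in: The fingers hold the keeper at its stop (joint over 1.42 rad, still, over 1 N between fingers and arm), nothing loose props it; the white-lidded jar stands released on the lane floor in its gap (within 0.1 rad of upright); the other jars stand upright (all of step 1 and all of step 2 and contact force between each of jar_yellow, jar_black, jar_black2, jar_white, squeegee, blow_gun, pin_case and keeper below 0.2 N and angle between each of jar_yellow, jar_black, jar_black2's own z axis and vertical below 0.1 rad); the arm keeps its last pose, push and grip.
It fails at once if another jar is shoved or knocked over (more than 25 mm from where it stood) (distance of any of jar_yellow, jar_black, jar_black2 from where it was at the start of the episode above 0.025 m).
It fails at once if the squeegee, air gun or pin case is disturbed (more than 30 mm) (distance of any of squeegee, blow_gun, pin_case from where it was at the start of the episode above 0.03 m).
It fails at once if the white-lidded jar is dropped (moves faster than 0.5 m/s while not held) (linear speed of jar_white above 0.5 m/s and contact force between the fingers and jar_white below 0.05 N).
It also fails if it takes over 51 s, if anything falls off the work surface, if the arm or the gripper's body presses on something with over 40 N, if the wrist force passes 120 N, or if a joint passes its speed limit or range.

## Working session

There is one attempt and no reset: what is moved stays moved. The work goes in short steps, Python scripts to look and compute and a tool call to move; the robot and the scene stay as the last step left them, time stands still between calls to the robot, and variables do not carry over. Pictures are saved under pics/ and viewed, at most 10 in all, crops included, and the job is handed in when it is done.

Besides the shell and the picture viewer there is one more tool, called as name(argument=value, ...) on one line, values as JSON. drive_tool: Moves the arm, as the interface text tells. Its arguments: {"type":"object","properties":{"fingers":{"type":"array","items":{"type":"number"}},"travel":{"type":"array","items":{"type":"array","items":{"type":"number"}}},"angular":{"type":"array","items":{"type":"array","items":{"type":"number"}}},"grip_force":{"type":"number"}},"required":["fingers","travel","angular"]}

```bash
ls; mkdir -p pics; python3 - <<'E'
from plant import r
import cv2,numpy as np
for n in("scene","top"):
    im,d=r.snapshot(n); cv2.imwrite(f"pics/{n}0.png",im[:,:,::-1]); np.savez(f"{n}0.npz",im=im,d=d)
    p=r.camera_params(n); R=cv2.Rodrigues(np.array(p["rvec"]))[0]; print(n,p["camera_matrix"],p["D"],"pos",-R.T@np.array(p["tvec"]).ravel())
s=r.get_state(); print(s)
E
```

```text
pics
scene [[377.88146238   0.         258.40894805]
 [  0.         377.88146238 188.12182494]
 [  0.           0.           1.        ]] [-0.02230706  0.          0.          0.          0.        ] pos [-0.38637441 -0.44027722  0.95813748]
top [[404.83241313   0.         247.72595149]
 [  0.         404.83241313 198.48595808]
 [  0.           0.           1.        ]] [-0.13261084  0.          0.          0.          0.        ] pos [0.25422461 0.06035539 1.39472467]
{'clock': 0.1, 'q': array([-1.33052912,  0.41788588, -0.01028046,  1.61412219,  0.0047095 ,
        1.11067733, -0.05298667]), 'qvel': array([ 0.00273142, -0.00208154, -0.00084893, -0.00184918,  0.00189354,
       -0.00046201,  0.00080784]), 'joint_efforts': array([-5.04654554e-05, -8.65815711e+01,  6.79382868e-01, -4.35635269e+01,
        1.92062790e-02,  4.99007307e-03, -4.46543743e-05]), 'tool_pos': array([0.17372578, 0.60007259, 0.25273719]), 'tool_rot': array([-2.42868504e-05,  1.40415539e-01,  9.90092516e-01, -5.34341915e-04]), 'force': array([ 0.23190326, -0.24825823, -0.34146735]), 'wrist_torque': array([-0.01827897, -0.02266775,  0.02781108]), 'grip_force': 0.0, 'grip_width': 0.08522639463232083}
```

View pics/scene0.png

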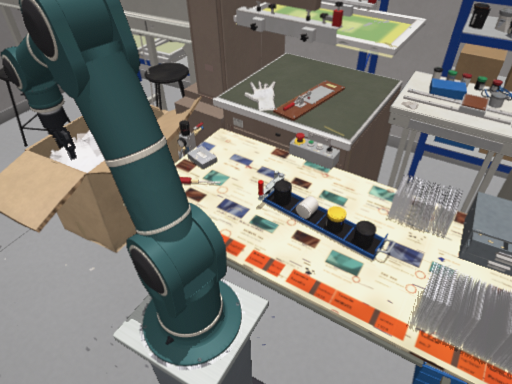

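View pics/top0.png

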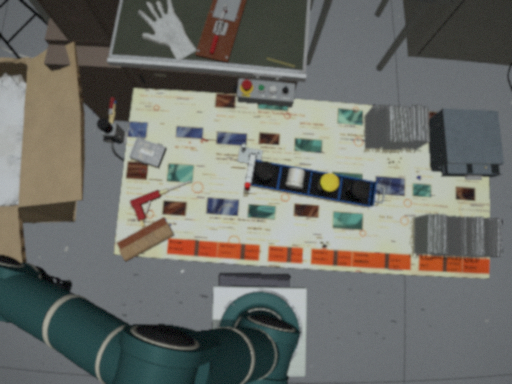

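The top view shows the row running along image x. The black lids are near (266,172) and (355,189), the yellow lid is at (329,182), and the lying white jar is at (296,178). The red grip is near (247,186), at the caddy's open end on the robot's left.

```bash
cat > h.py <<'E'
from plant import r
import cv2,numpy as np
def cam(n):
    p=r.camera_params(n); return np.array(p["camera_matrix"]),np.array(p["D"],float),cv2.Rodrigues(np.array(p["rvec"]))[0],np.array(p["tvec"],float).ravel()
def plane(n,uv,z):
    K,D,R,t=cam(n); u=cv2.undistortPoints(np.array(uv,float).reshape(-1,1,2),K,D).reshape(-1,2)
    d=np.c_[u,np.ones(len(u))]@R; c=-R.T@t; return c+d*((z-c[2])/d[:,2])[:,None]
def cloud(n,d):
    K,D,R,t=cam(n); v,u=np.mgrid[:d.shape[0],:d.shape[1]]
    q=cv2.undistortPoints(np.c_[u.ravel(),v.ravel()].astype(float).reshape(-1,1,2),K,D).reshape(-1,2)
    P=(np.c_[q,np.ones(len(q))]*d.reshape(-1,1)-t)@R; return P.reshape(*d.shape,3)
E
python3 - <<'E'
from h import *
np.set_printoptions(precision=4,suppress=True)
f=np.load("top0.npz");im,d=f["im"],f["d"]; P=cloud("top",d)
hsv=cv2.cvtColor(im,cv2.COLOR_RGB2HSV)
roi=np.zeros(d.shape,bool); roi[140:215,235:385]=1
def blobs(nm,m,z):
    n,l,st,c=cv2.connectedComponentsWithStats((m&roi).astype(np.uint8))
    for i in range(1,n):
        if st[i,4]>8:
            print(nm,st[i],c[i],plane("top",c[i],z)[0],"med",np.median(P[l==i],0))
H,S,V=[hsv[...,i].astype(int) for i in range(3)]
blobs("yellow",(H>20)&(H<35)&(S>180)&(V>120),.079)
blobs("red",((H<8)|(H>172))&(S>150)&(V>90),.119)
hi=(P[...,2]>.068)&(d>0)
blobs("high>68",hi,.08)
blobs("white",(P[...,2]>.045)&(S<60)&(V>120),.06)
bl=(H>100)&(H<125)&(S>150)&(P[...,2]>.012)
blobs("blue",bl,.03)
q=P[bl&roi]; rct=cv2.minAreaRect(q[:,:2].astype(np.float32)); print("blue rect",rct, cv2.boxPoints(rct))
cv2.imwrite("pics/crop1.png",cv2.resize(im[145:215,235:385,::-1],None,fx=5,fy=5,interpolation=cv2.INTER_CUBIC))
g=np.load("scene0.npz")["im"][170:265,245:400,::-1]; cv2.imwrite("pics/crop2.png",cv2.resize(g,None,fx=5,fy=5,interpolation=cv2.INTER_CUBIC))
E
```

```text
red [246 183   4   6  19] [247.1579 185.2632] [0.4773 0.0507 0.119 ] med [0.478  0.0511 0.1188]
high>68 [369 140  16   5  63] [377.0476 141.6349] [ 0.6468 -0.3903  0.08  ] med [ 0.644  -0.3857  0.0865]
high>68 [251 149   5   5  16] [252.75  150.875] [0.6012 0.0343 0.08  ] med [0.6034 0.0333 0.07  ]
high>68 [255 161  20  19 290] [264.5552 170.1379] [ 0.5364 -0.0062  0.08  ] med [ 0.5362 -0.0072  0.081 ]
high>68 [320 173  19  19 276] [329.2645 181.6884] [ 0.503  -0.2225  0.08  ] med [ 0.5029 -0.2221  0.079 ]
high>68 [350 180  21  19 297] [359.8822 188.963 ] [ 0.4811 -0.3261  0.08  ] med [ 0.4807 -0.3257  0.0808]
high>68 [244 182   6   9  43] [246.5116 185.4884] [0.4833 0.0525 0.08  ] med [0.4778 0.0514 0.1166]
white [241 143   5   5  18] [243.3889 145.3889] [0.6249 0.0661 0.06  ] med [0.6262 0.0658 0.0522]
white [244 149  13  35 195] [250.5179 165.1179] [0.5568 0.0404 0.06  ] med [0.5572 0.0409 0.0606]
white [287 167  17  20 257] [295.4241 176.6654] [ 0.521  -0.1117  0.06  ] med [ 0.5207 -0.11    0.0615]
white [380 186   5  18  39] [382.5641 194.3846] [ 0.4679 -0.4109  0.06  ] med [ 0.4673 -0.4148  0.0514]
blue [339 175  20   5  28] [348.4286 177.3571] [ 0.5295 -0.3009  0.03  ] med [ 0.5312 -0.3034  0.0194]
blue [369 183   7  21  50] [372.34 192.68] [ 0.4778 -0.3849  0.03  ] med [ 0.4809 -0.3873  0.0246]
blue rect ((0.4604080319404602, -0.13369905948638916), (0.22729268670082092, 0.5186644196510315), 23.071468353271484) [[ 0.2542  0.0604]
 [ 0.4575 -0.4168]
 [ 0.6666 -0.3278]
 [ 0.4633  0.1494]]
```

View pics/crop1.png

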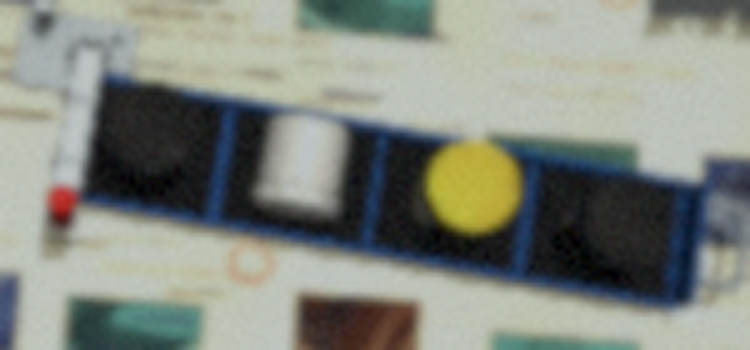

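View pics/crop2.png

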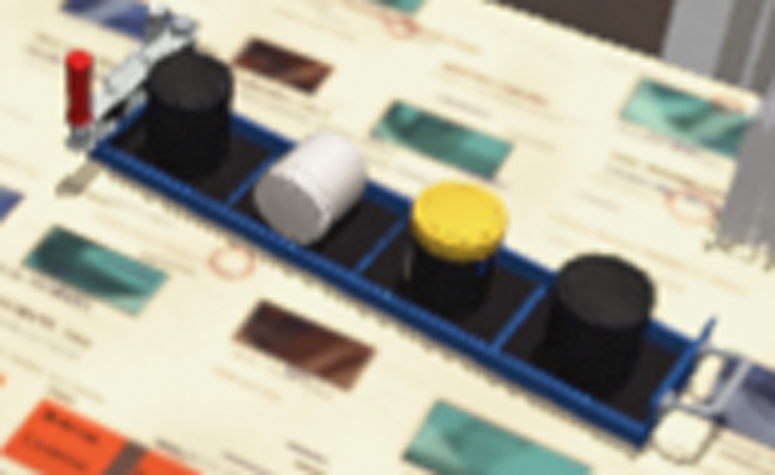

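The crops confirm the layout. The white jar lies across the lane with its lid towards the robot, at crop1 (300,170), and the cross strips are flat. The red post is at the open end, crop1 (62,203).

```bash
cat >> h.py <<'E'
C=np.array([.5087,-.1662]); Y=np.array([.170,.985]); Y/=np.linalg.norm(Y); X=np.array([Y[1],-Y[0]])
def cad(p): p=np.atleast_2d(p); return np.c_[(p[:,:2]-C)@X,(p[:,:2]-C)@Y,p[:,2]]
def wor(x,y): return C+x*X+y*Y
def toolR(tilt):  # tool pointing down, y along caddy y, tilted forward by tilt deg
    from scipy.spatial.transform import Rotation as Ro
    return Ro.from_matrix(np.c_[[*-X,0],[*Y,0],[0,0,-1]])*Ro.from_rotvec([0,-tilt,0],degrees=True)
def delta(pos,Rt):
    from scipy.spatial.transform import Rotation as Ro
    s=r.get_state(); w,x,y,z=s["tool_rot"]; R0=Ro.from_quat([x,y,z,w])
    print("tool",np.round(s["tool_pos"],4),"t",s["clock"],"F",np.round(s["force"],1),"q",np.round(s["q"],2))
    print("travel cm",np.round(100*R0.inv().apply(np.array(pos)-s["tool_pos"]),2),"turn deg",np.round((R0.inv()*Rt).as_rotvec(degrees=True),2))
E
python3 - <<'E'
from h import *
from scipy.optimize import least_squares
np.set_printoptions(precision=4,suppress=True)
f=np.load("top0.npz");im,d=f["im"],f["d"]; P=cloud("top",d)[164:192,283:308].reshape(-1,3)
q=cad(P); q=q[(q[:,2]>.03)]
a=q[q[:,2]>.052]; print(len(a),a[:,0].min(),a[:,0].max(),a[:,1].min(),a[:,1].max(),a[:,2].max())
s=least_squares(lambda p:np.hypot(a[:,1]-p[0]-p[2]*a[:,0],a[:,2]-p[1])-.0285,[.054,.038,0],loss="soft_l1",f_scale=.002)
print(s.x, np.abs(s.fun).mean())
xs=np.histogram(a[:,0],bins=14,range=(-.04,.04)); print(xs)
print("grip caddy",cad([.4773,.0507,.119]))
print("jarworld",wor(0,s.x[0]))
delta([*wor(-.09,s.x[0]),.2],toolR(0))
E
```

```text
254 -0.28929927322039 0.03466937789694415 0.030928582985393104 0.1799749938912699 1.3947246655063128
[ 0.0552  0.0366 -0.0045] 0.02826489167471457
(array([ 0,  0, 27, 22, 24, 21, 25, 22, 22, 24, 20, 24, 16,  2]), array([-0.04  , -0.0343, -0.0286, -0.0229, -0.0171, -0.0114, -0.0057,
        0.    ,  0.0057,  0.0114,  0.0171,  0.0229,  0.0286,  0.0343,
        0.04  ]))
grip caddy [[-0.0678  0.2084  0.119 ]]
jarworld [ 0.5181 -0.1118]
tool [0.1737 0.6001 0.2527] t 0.1 F [ 0.2 -0.2 -0.3] q [-1.33  0.42 -0.01  1.61  0.    1.11 -0.05]
travel cm [-43.93 -59.79   5.34] turn deg [-0.06  0.   -6.35]
```

drive_tool(fingers=[-1, -1, -1, -1, -1], travel=[[-2.2, -3, 0], [-2.2, -3, 0], [-2.2, -3, 0], [-2.2, -3, 0], [-2.2, -3, 0]], angular=[[0, 0, 0], [0, 0, 0], [0, 0, 0], [0, 0, 0], [0, 0, 0]])

```text
clock: 0.52
tool_pos: [0.238, 0.4238, 0.2529]
tool_rot: [-0.0, 0.14, 0.99, -0.0]
force: [1.2, 0.3, 1.1]
grip_width: 0.0853
grip_force: 0.0
```

drive_tool(fingers=[-1, -1, -1, -1, -1], travel=[[-2.2, -3, 0], [-2.2, -3, 0], [-2.2, -3, 0], [-2.2, -3, 0], [-2.2, -3, 0]], angular=[[0, 0, 0], [0, 0, 0], [0, 0, 0], [0, 0, 0], [0, 0, 0]])

```text
clock: 0.93
tool_pos: [0.3018, 0.2492, 0.2532]
tool_rot: [-0.0, 0.14, 0.99, 0.0]
force: [0.4, 0.6, 0.1]
grip_width: 0.0855
grip_force: 0.0
```

drive_tool(fingers=[-1, -1, -1, -1, -1], travel=[[-2.2, -3, 0], [-2.2, -3, 0], [-2.2, -3, 0], [-2.2, -3, 0], [-2.2, -3, 0]], angular=[[0, 0, 0], [0, 0, 0], [0, 0, 0], [0, 0, 0], [0, 0, 0]])

```text
clock: 1.35
tool_pos: [0.3657, 0.0745, 0.2534]
tool_rot: [0.0, 0.14, 0.99, 0.0]
force: [1.8, 1.8, -0.2]
grip_width: 0.0854
grip_force: 0.0
```

drive_tool(fingers=[-1, -1, -1, -1, -1], travel=[[-2.2, -3, 0], [-2.2, -3, 0], [-2.2, -3, 0], [-2.2, -3, 0], [-2.2, -3, 0]], angular=[[0, 0, 0], [0, 0, 0], [0, 0, 0], [0, 0, 0], [0, 0, -6.35]])

```text
clock: 1.77
tool_pos: [0.4272, -0.0928, 0.2535]
tool_rot: [0.0, 0.1, 0.995, -0.0]
force: [0.1, 0.5, 0.1]
grip_width: 0.0855
grip_force: 0.0
```

```bash
python3 - <<'E'
from h import *
delta([*wor(0,.055),.2],toolR(0))
E
```

```text
tool [ 0.4272 -0.0928  0.2535] t 1.7667 F [0.1 0.5 0.1] q [-0.52  0.08  0.7   2.07 -0.06  1.01  1.58]
travel cm [-9.29 -0.08  5.36] turn deg [ 0.    0.03 -1.64]
```

drive_tool(fingers=[-1, -1, -1, -1, -1], travel=[[-3.1, 0, 0], [-3.1, 0, 0], [-3.1, 0, 3], [0, 0, 0], [0, 0, 0]], angular=[[0, 0, -1.6], [0, 0, 0], [0, 0, 0], [0, 7, 0], [0, 7, 0]])

```text
clock: 2.18
tool_pos: [0.5173, -0.1062, 0.2233]
tool_rot: [-0.125, 0.084, 0.989, 0.011]
force: [-1.6, 0.6, 1.7]
grip_width: 0.0856
grip_force: 0.0
```

drive_tool(fingers=[-1, -1, -1, -1, -1], travel=[[0, 0, 0], [0, 0, 0], [0, 0, 0], [0, 0, 0], [0, 0, 0]], angular=[[0, 7, 0], [0, 7, 0], [0, 7, 0], [0, 7, 0], [0, 0, 0]])

```text
clock: 2.6
tool_pos: [0.5172, -0.106, 0.2208]
tool_rot: [-0.364, 0.078, 0.928, 0.03]
force: [0.9, 0.1, 0.5]
grip_width: 0.0856
grip_force: 0.0
```

```bash
python3 - <<'E'
from h import *
delta([*wor(0,.055),.2],toolR(0))
E
```

```text
tool [ 0.5172 -0.106   0.2208] t 2.6 F [0.9 0.1 0.5] q [-0.22  0.77  0.6   1.44 -0.26  1.79  1.84]
travel cm [-1.55 -0.58  1.4 ] turn deg [ -0.11 -42.83   0.14]
```

drive_tool(fingers=[-1, -1, -1, -1, -1], travel=[[0, 0, 0], [0, 0, 0], [0, 0, 0], [0, 0, 0], [0, 0, 0]], angular=[[0, -7, 0], [0, -7, 0], [0, -7, 0], [0, -7, 0], [0, -7, 0]])

```text
clock: 3.02
tool_pos: [0.5177, -0.1065, 0.2249]
tool_rot: [-0.057, 0.084, 0.995, 0.005]
force: [1.4, -1.1, -0.4]
grip_width: 0.0852
grip_force: 0.0
```

drive_tool(fingers=[-1, -1, -1, -1, -1], travel=[[0, 0, 0], [0, 0, 0], [0, 0, 0], [0, 0, 0], [0, 0, 0]], angular=[[0, -7, 0], [0, -7, 0], [0, -7, 0], [0, -7, 0], [0, -7, 0]])

```text
clock: 3.43
tool_pos: [0.5172, -0.106, 0.2255]
tool_rot: [0.245, 0.082, 0.966, -0.019]
force: [1.1, -1.1, 0.5]
grip_width: 0.0853
grip_force: 0.0
```

drive_tool(fingers=[-1, -1, -1, -1, -1], travel=[[0, 0, 0], [0, 0, 0], [0, 0, 0], [0, 0, 0], [0, 0, 0]], angular=[[0, -7, 0], [0, -7, 0], [0, -7, 0], [0, -7, 0], [0, 0, 0]])

```text
clock: 3.85
tool_pos: [0.5172, -0.0969, 0.2216]
tool_rot: [0.298, 0.066, 0.952, 0.004]
force: [-0.6, 0.1, 0.8]
grip_width: 0.0859
grip_force: 0.0
```

```bash
python3 - <<'E'
from h import *
delta([*wor(-.0812,.055),.091],toolR(55))
E
```

```text
tool [ 0.5172 -0.0969  0.2216] t 3.85 F [-0.6  0.1  0.8] q [-0.87  0.1   1.09  2.32 -0.76  0.24  2.33]
travel cm [13.83 -1.71  6.24] turn deg [  3.85 -20.47   0.06]
```

```bash
python3 - <<'E'
from h import *
delta([*wor(-.0545,.055),.117],toolR(33))
E
```

```text
tool [ 0.5172 -0.0969  0.2216] t 3.85 F [-0.6  0.1  0.8] q [-0.87  0.1   1.09  2.32 -0.76  0.24  2.33]
travel cm [10.16 -1.71  5.61] turn deg [3.75 1.52 0.79]
```

drive_tool(fingers=[-1, -1, -1, -1, -1], travel=[[2.5, -0.4, 1.4], [2.5, -0.4, 1.4], [2.5, -0.4, 1.4], [2.5, -0.4, 1.4], [0, 0, 0]], angular=[[1, 1, 0], [1, 0, 0], [1, 0, 0], [1, 0, 0], [0, 0, 0]])

```text
clock: 4.27
tool_pos: [0.4719, -0.1222, 0.1662]
tool_rot: [0.274, 0.065, 0.96, -0.012]
force: [-0.1, 0.7, 0.5]
grip_width: 0.0854
grip_force: 0.0
```

```bash
python3 - <<'E'
from h import *
delta([*wor(-.0545,.055),.117],toolR(33))
E
```

```text
tool [ 0.4719 -0.1222  0.1662] t 4.2667 F [-0.1  0.7  0.5] q [-0.51  0.15  0.79  2.41 -1.18  0.19  2.81]
travel cm [3.45 1.78 3.67] turn deg [ 1.79 -1.2   1.57]
```

```bash
cat > kin.py <<'E'
import numpy as np, itertools
from scipy.spatial.transform import Rotation as Ro
from scipy.optimize import least_squares
D=[([-1.331,.4179,-.0103,1.6141,.0047,1.1107,-.053],[.1737,.6001,.2527],[0,.1404,.9901,-.0005]),
([-.52,.08,.7,2.07,-.06,1.01,1.58],[.4272,-.0928,.2535],[0,.1,.995,0]),
([-.22,.77,.6,1.44,-.26,1.79,1.84],[.5172,-.106,.2208],[-.364,.078,.928,.03]),
([-.87,.1,1.09,2.32,-.76,.24,2.33],[.5172,-.0969,.2216],[.298,.066,.952,.004]),
([-.51,.15,.79,2.41,-1.18,.19,2.81],[.4719,-.1222,.1662],[.274,.065,.96,-.012])]
def fk(q,p,s):
    R=Ro.identity(); t=np.zeros(3)
    off=[(0,p[0],p[1]),(0,p[2],0),(p[3],p[4],p[5]),(p[6],p[7],p[8]),(0,p[9],0),(p[10],p[11],0),(0,0,p[12])]
    for i,ax in enumerate("zyzyzyz"):
        R=R*Ro.from_euler(ax,s[i]*q[i]); t=t+R.apply(off[i])
    return t,R*Ro.from_euler("z",p[13])
def res(p,s):
    o=[]
    for q,x,w in D:
        t,R=fk(q,p,s); Rm=Ro.from_quat([w[1],w[2],w[3],w[0]])
        o+=[*(t-x),*(.3*(Rm.inv()*R).as_rotvec())]
    return np.r_[o,.01*(np.array(p[:13])-P0[:13])]
P0=np.array([0,.35,0,0,0,.4,0,0,.4,0,.08,0,.25,0.])
if __name__=="__main__":
    best=[]
    for s in itertools.product([1,-1],repeat=4):
      for p13 in(0,1.57,3.14,-1.57):
        S=[s[0],1,s[1],1,s[2],1,s[3]]; p=P0.copy();p[13]=p13
        a=least_squares(res,p,args=(S,)); best.append((a.cost,S,a.x))
    best.sort(key=lambda b:b[0])
    for b in best[:3]: print(b[0],b[1],np.round(b[2],3), np.round(np.abs(res(b[2],b[1])[:30]).max(),4))
    np.savez("kin.npz",p=best[0][2],s=best[0][1])
E
python3 kin.py
```

```text
1.4109663059942496e-05 [-1, 1, -1, 1, -1, 1, -1] [-8.000e-03  2.910e-01 -8.000e-03 -2.000e-03 -8.000e-03  5.080e-01
  3.000e-03 -8.000e-03  4.700e-01  0.000e+00 -1.000e-03  0.000e+00
  2.920e-01  1.574e+00] 0.0027
1.4109663059942545e-05 [-1, 1, -1, 1, -1, 1, -1] [-8.000e-03  2.910e-01 -8.000e-03 -2.000e-03 -8.000e-03  5.080e-01
  3.000e-03 -8.000e-03  4.700e-01  0.000e+00 -1.000e-03  0.000e+00
  2.920e-01  1.574e+00] 0.0027
1.4109663059942738e-05 [-1, 1, -1, 1, -1, 1, -1] [-8.000e-03  2.910e-01 -8.000e-03 -2.000e-03 -8.000e-03  5.080e-01
  3.000e-03 -8.000e-03  4.700e-01  0.000e+00 -1.000e-03  0.000e+00
  2.920e-01  1.574e+00] 0.0027
```

```bash
cat > ik.py <<'E'
from h import *
from kin import fk,Ro
from scipy.optimize import least_squares
k=np.load("kin.npz");p,s=k["p"],k["s"]
lo=np.array([-2.81,-.39,-1.27,.06,-1.19,.19,-2.82])+.01;hi=np.array([2.81,2.02,1.25,2.57,4.33,2,2.82])-.01
def ik(pos,R,q0):
    f=lambda q:(lambda t,M:np.r_[t-pos,.3*(R.inv()*M).as_rotvec()])(*fk(q,p,s))
    a=least_squares(f,np.clip(q0,lo+1e-3,hi-1e-3),bounds=(lo,hi)); return a.cost,a.x
def best(pos,R,n=12,seed=0):
    g=np.random.default_rng(seed); b=(9,None)
    for i in range(n):
        c=ik(pos,R,g.uniform(lo,hi))
        if c[0]<b[0]: b=c
        if b[0]<1e-7: break
    return b
E
python3 - <<'E'
from ik import *
np.set_printoptions(precision=2,suppress=True)
for flip in(0,1):
  F=Ro.from_euler("z",180*flip,degrees=True)
  for tilt in(60,50,45,40,30,20,-40,-50,-60,-70,-80):
    a=np.deg2rad(tilt); g=np.array([*wor(-.005,.055),.042]); R=toolR(tilt); pos=g-.003*R.apply([0,0,1])
    c,q=best(pos,R*F); print(flip,tilt,"OK" if c<1e-6 else f"no {c:.1e}",q)
E
```

```text
0 60 OK [ 0.84  0.95 -0.72  2.52  3.01  1.21 -0.94]
0 50 OK [ 1.12  1.04 -1.09  2.47  2.65  1.02 -0.49]
0 45 OK [ 1.14  1.01 -1.14  2.44  2.48  0.94 -0.38]
0 40 OK [ 1.15  0.98 -1.18  2.4   2.3   0.87 -0.27]
0 30 OK [ 0.57  0.52 -0.48  2.33  2.29  0.28 -0.64]
0 20 OK [ 1.11  0.88 -1.2   2.2   1.54  0.77  0.31]
0 -40 OK [-0.18  0.96  0.52  1.51 -0.34  1.49  1.87]
0 -50 OK [-0.12  1.05  0.47  1.39 -0.29  1.67  1.83]
0 -60 OK [-0.03  1.12  0.34  1.28 -0.2   1.84  1.76]
0 -70 no 5.2e-06 [ 0.1   1.19  0.11  1.18 -0.07  1.99  1.63]
0 -80 no 1.1e-03 [ 0.09  1.21  0.12  1.22 -0.07  1.99  1.64]
1 60 OK [-0.28  0.88  0.42  2.55  3.16  1.27  1.21]
1 50 OK [0.11 0.63 0.03 2.5  3.12 0.87 1.55]
1 45 OK [-0.28  0.64  0.46  2.49  3.35  0.74  1.17]
1 40 OK [ 0.35  0.53 -0.24  2.43  2.93  0.52  1.82]
1 30 OK [ 0.8   0.6  -0.76  2.32  2.07  0.41  2.8 ]
1 20 OK [ 0.88  0.64 -0.87  2.21  1.39  0.47 -2.81]
1 -40 OK [ 0.    0.9   0.24  1.5  -0.15  1.46 -1.44]
1 -50 OK [ 0.21  0.99 -0.08  1.38  0.04  1.65 -1.62]
1 -60 OK [ 0.61  1.28 -0.86  1.24  0.49  1.98 -2.07]
1 -70 no 5.2e-06 [ 0.1   1.19  0.11  1.18 -0.07  1.99 -1.51]
1 -80 no 1.1e-03 [ 0.09  1.21  0.12  1.22 -0.07  1.99 -1.5 ]
```

```bash
python3 - <<'E'
from ik import *
np.set_printoptions(precision=2,suppress=True)
q1=r.get_state()["q"]
for tilt in(20,23,26,29,-60,-63,-66,-68):
    R=toolR(tilt); g=np.array([*wor(-.005,.055),.040])
    for back in (.093,.003):
        pos=g-back*R.apply([0,0,1]); 
        for q0 in (q1,[-.4,.4,.6,2.2,-.3,.4,1.9],[0,.9,.2,1.5,-.1,1.5,1.7],[-.5,.3,.8,2.2,-.9,.5,2.4]):
            c,q=ik(pos,R,np.array(q0)); 
            if c<1e-6: print(tilt,back,"OK",q); break
        else: print(tilt,back,"no")
E
```

```text
20 0.093 OK [-0.7   0.39  0.99  2.3  -0.95  0.41  2.44]
20 0.003 OK [ 0.48  0.5  -0.38  2.22  1.09  0.2   0.53]
23 0.093 OK [-0.45  0.28  0.66  2.34 -0.77  0.24  2.29]
23 0.003 OK [ 0.53  0.51 -0.43  2.25  1.52  0.2   0.11]
26 0.093 OK [-0.55  0.29  0.78  2.39 -1.18  0.21  2.69]
26 0.003 OK [ 0.54  0.51 -0.45  2.29  1.92  0.22 -0.28]
29 0.093 no
29 0.003 no
-60 0.093 no
-60 0.003 OK [ 0.04  1.11  0.2   1.27 -0.12  1.83  1.68]
-63 0.093 no
-63 0.003 OK [ 0.04  1.14  0.21  1.24 -0.13  1.88  1.69]
-66 0.093 no
-66 0.003 OK [-0.02  1.19  0.32  1.21 -0.19  1.94  1.76]
-68 0.093 no
-68 0.003 OK [ 0.01  1.2   0.28  1.19 -0.16  1.97  1.73]
```

```bash
python3 - <<'E'
from ik import *
np.set_printoptions(precision=3,suppress=True,linewidth=160)
f=np.load("top0.npz"); P=cloud("top",f["d"]).reshape(-1,3)
for x0 in np.arange(.60,1.0,.04):
    print(f"{x0:.2f}",[f"{np.percentile(P[m][:,2],98):.3f}" if (m:=(abs(P[:,0]-x0-.02)<.02)&(abs(P[:,1]-y0)<.025)&(P[:,2]<1)).sum()>2 else "-" for y0 in np.arange(-.35,.11,.05)])
R=toolR(20); delta(np.array([*wor(-.005,.055),.040])-.083*R.apply([0,0,1]),R)
E
```

```text
0.60 ['0.006', '0.005', '0.006', '0.005', '0.006', '0.006', '0.005', '0.057', '0.071', '0.010']
0.64 ['0.109', '0.006', '0.005', '0.006', '0.006', '0.006', '0.006', '0.005', '0.005', '0.006']
0.68 ['0.113', '0.006', '0.004', '0.006', '0.005', '0.005', '0.005', '0.006', '0.006', '0.006']
0.72 ['0.112', '0.006', '0.006', '0.005', '0.005', '0.006', '0.006', '0.006', '0.005', '0.008']
0.76 ['0.109', '0.006', '0.006', '0.006', '0.005', '0.079', '0.079', '0.077', '0.076', '0.074']
0.80 ['0.002', '0.004', '0.005', '0.005', '0.007', '0.087', '0.101', '0.093', '0.113', '0.108']
0.84 ['-', '-', '-', '-', '0.111', '0.112', '0.111', '0.112', '0.111', '0.110']
0.88 ['-', '-', '-', '-', '0.112', '0.116', '0.119', '0.116', '0.114', '0.115']
0.92 ['-', '-', '-', '-', '0.113', '0.115', '0.115', '0.117', '0.114', '0.126']
0.96 ['-', '-', '-', '-', '0.114', '0.115', '0.114', '0.115', '0.114', '0.126']
tool [ 0.472 -0.122  0.166] t 4.2667 F [-0.1  0.7  0.5] q [-0.51  0.15  0.79  2.41 -1.18  0.19  2.81]
travel cm [1.61 1.7  4.7 ] turn deg [ 1.6  11.8   1.77]
```

drive_tool(fingers=[-1, -1, -1, -1, -1], travel=[[0.8, 0.8, 2], [0.8, 0.9, 2.7], [0, 0, 0], [0, 0, 0], [0, 0, 0]], angular=[[0.8, 6, 0.8], [0.8, 5.8, 1], [0, 0, 0], [0, 0, 0], [0, 0, 0]])

```text
clock: 4.68
tool_pos: [0.4846, -0.1065, 0.1314]
tool_rot: [0.204, 0.075, 0.976, -0.011]
force: [0.0, 0.0, 0.3]
grip_width: 0.0853
grip_force: 0.0
```

```bash
python3 - <<'E'
from ik import *
R=toolR(20); delta(np.array([*wor(0,.055),.041])-.063*R.apply([0,0,1]),R)
E
```

```text
tool [ 0.4846 -0.1065  0.1314] t 4.6833 F [0.  0.  0.3] q [-0.6   0.32  0.87  2.33 -1.    0.32  2.52]
travel cm [ 0.11 -0.03  3.35] turn deg [0.92 3.54 0.79]
```

```bash
python3 - <<'E'
from ik import *
R=toolR(22.5); delta(np.array([*wor(0,.055),.041])-.003*R.apply([0,0,1]),R)
E
```

```text
tool [ 0.4846 -0.1065  0.1314] t 4.6833 F [0.  0.  0.3] q [-0.6   0.32  0.87  2.33 -1.    0.32  2.52]
travel cm [ 0.5  -0.12  9.34] turn deg [0.93 1.04 0.77]
```

drive_tool(fingers=[-1, -1, -1, -1, -1], travel=[[0.2, -0.05, 1.5], [0.3, -0.05, 2.5], [0, 0, 2.2], [0, 0, 0], [0, 0, 0]], angular=[[0.5, 1, 0.4], [0.4, 0, 0.4], [0, 0, 0], [0, 0, 0], [0, 0, 0]])

```text
clock: 5.1
tool_pos: [0.4992, -0.1112, 0.0842]
tool_rot: [0.195, 0.084, 0.977, -0.016]
force: [-0.2, -1.1, 1.1]
grip_width: 0.0853
grip_force: 0.0
```

```bash
python3 - <<'E'
from ik import *
R=toolR(22.5); delta(np.array([*wor(0,.055),.041])-.003*R.apply([0,0,1]),R)
im,d=r.snapshot("scene"); cv2.imwrite("pics/s2.png",cv2.resize(im[140:290,200:400,::-1],None,fx=4,fy=4,interpolation=cv2.INTER_CUBIC))
E
```

```text
tool [ 0.4992 -0.1112  0.0842] t 5.1 F [-0.2 -1.1  1.1] q [-0.34  0.41  0.57  2.3  -1.18  0.23  2.67]
travel cm [-0.07  0.23  4.41] turn deg [ 0.03  0.08 -0.09]
```

View pics/s2.png

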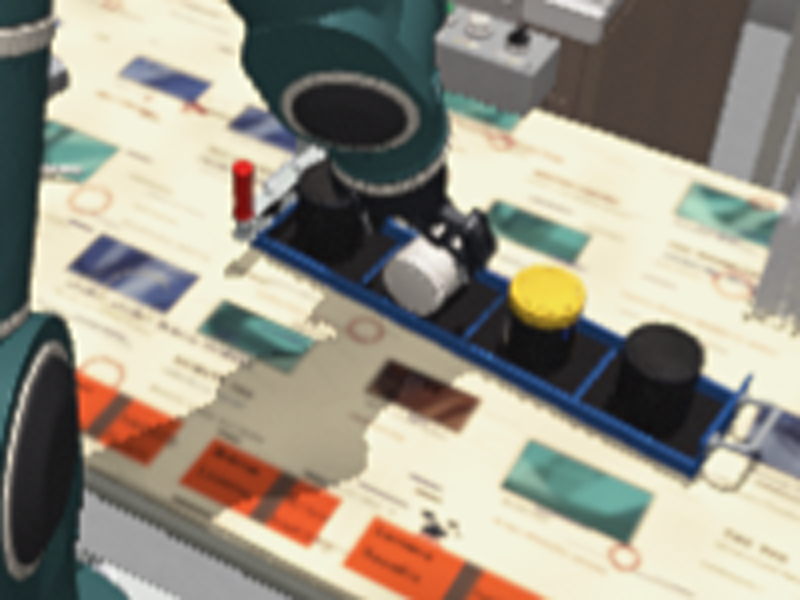

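The gripper straddles the white jar, with the fingers at about (455,240) in the crop and clear of both neighbours. Next I go down, easing the tilt slightly because q5 is near its limit.

drive_tool(fingers=[-1, -1, -1, -1, -1], travel=[[0, 0.1, 1.5], [0, 0.1, 1.5], [0, 0, 1.3], [0, 0, 0], [0, 0, 0]], angular=[[0, 1.5, 0], [0, 1, 0], [0, 0, 0], [0, 0, 0], [0, 0, 0]])

```text
clock: 5.57
tool_pos: [0.515, -0.1112, 0.0438]
tool_rot: [0.173, 0.083, 0.981, -0.015]
force: [-0.2, 0.1, 0.7]
grip_width: 0.0852
grip_force: 0.0
```

```bash
python3 - <<'E'
from ik import *
R=toolR(20); delta(np.array([*wor(0,.055),.041])-.003*R.apply([0,0,1]),R)
E
```

```text
tool [ 0.515  -0.1112  0.0438] t 5.5667 F [-0.2  0.1  0.7] q [-0.2   0.51  0.41  2.24 -1.18  0.2   2.67]
travel cm [-0.2  -0.03  0.07] turn deg [-0.02  0.03  0.07]
```

drive_tool(fingers=[-0.3, 0.3, 1, 1, 1], travel=[[-0.2, 0, 0], [0, 0, 0], [0, 0, 0], [0, 0, 0], [0, 0, 0]], angular=[[0, 0, 0], [0, 0, 0], [0, 0, 0], [0, 0, 0], [0, 0, 0]], grip_force=25)

```text
clock: 5.98
tool_pos: [0.5174, -0.1107, 0.0445]
tool_rot: [0.174, 0.083, 0.981, -0.015]
force: [-5.7, 1.5, 16.5]
grip_width: 0.0555
grip_force: 23.7
```

drive_tool(fingers=[1, 1, 1], travel=[[0, 0, 0], [0, 0, 0], [0, 0, 0]], angular=[[0, 0, 0], [0, 0, 0], [0, 0, 0]])

```text
clock: 6.23
tool_pos: [0.5174, -0.1107, 0.0445]
tool_rot: [0.174, 0.083, 0.981, -0.015]
force: [-6.1, 1.8, 16.4]
grip_width: 0.0556
grip_force: 23.7
```

```bash
python3 - <<'E'
from ik import *
R=toolR(-60); delta(np.array([*wor(0,.055),.09]),R)
E
```

```text
tool [ 0.5174 -0.1107  0.0445] t 6.2333 F [-6.1  1.8 16.4] q [-0.21  0.51  0.42  2.24 -1.17  0.2   2.66]
travel cm [-1.64 -0.12 -4.24] turn deg [-7.000e-02  8.006e+01  1.400e-01]
```

drive_tool(fingers=[1, 1, 1, 1, 1], travel=[[-0.4, 0, -1], [-0.6, 0, -1.6], [-0.6, 0, -1.8], [0, 0, 0], [0, 0, 0]], angular=[[0, 0, 0], [0, 0, 0], [0, 0, 0], [0, 7, 0], [0, 7, 0]])

```text
clock: 6.65
tool_pos: [0.516, -0.1103, 0.0924]
tool_rot: [0.055, 0.085, 0.995, -0.005]
force: [2.2, 1.7, -3.7]
grip_width: 0.0555
grip_force: 29.3
```

drive_tool(fingers=[1, 1, 1, 1, 1], travel=[[0, 0, 0], [0, 0, 0], [0, 0, 0], [0, 0, 0], [0, 0, 0]], angular=[[0, 7, 0], [0, 7, 0], [0, 7, 0], [0, 7, 0], [0, 7, 0]])

```text
clock: 7.07
tool_pos: [0.5177, -0.1101, 0.0911]
tool_rot: [-0.248, 0.081, 0.965, 0.02]
force: [-0.3, 0.3, -2.4]
grip_width: 0.0554
grip_force: 29.4
```

drive_tool(fingers=[1, 1, 1, 1, 1], travel=[[0, 0, 0], [0, 0, 0], [0, 0, 0], [0, 0, 0], [0, 0, 0]], angular=[[0, 7, 0], [0, 7, 0], [0, 7, 0], [0, 7, 0], [0, 0, 0]])

```text
clock: 7.48
tool_pos: [0.5167, -0.11, 0.0873]
tool_rot: [-0.477, 0.073, 0.875, 0.04]
force: [-0.8, -0.3, -3.7]
grip_width: 0.0554
grip_force: 29.5
```

```bash
python3 - <<'E'
from ik import *
R=toolR(-60); delta(np.array([*wor(0,.055),.09]),R)
im,d=r.snapshot("scene"); cv2.imwrite("pics/s3.png",cv2.resize(im[140:290,200:400,::-1],None,fx=4,fy=4,interpolation=cv2.INTER_CUBIC))
E
```

```text
tool [ 0.5167 -0.11    0.0873] t 7.4833 F [-0.8 -0.3 -3.7] q [-0.26  1.15  0.75  1.33 -0.41  1.89  2.  ]
travel cm [ 0.14 -0.18 -0.28] turn deg [-0.21  2.85  0.09]
```

View pics/s3.png

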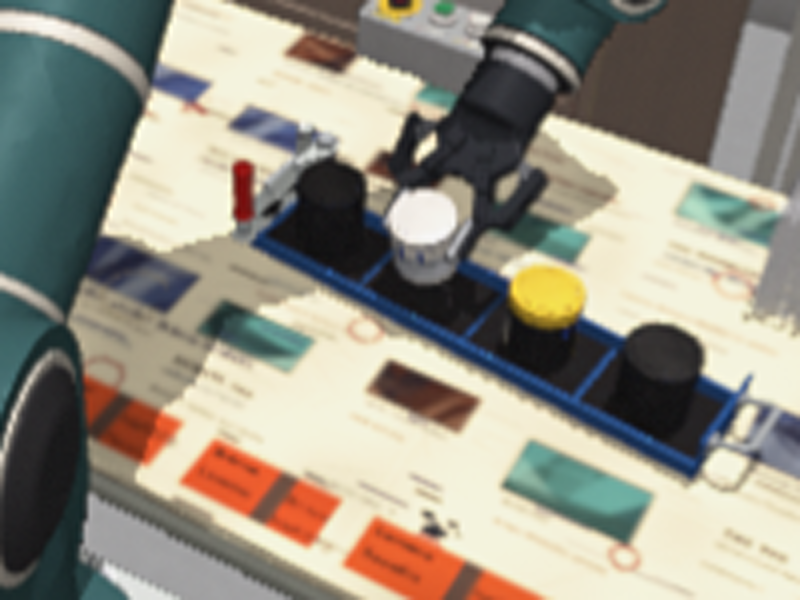

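The jar hangs nearly upright over its gap, with the lid at about (425,215) in the crop and clear of its neighbours. I'll measure the lid plane from depth.

```bash
cat > lid.py <<'E'
from ik import *
np.set_printoptions(precision=4,suppress=True)
def lid():
  for n in("top","scene"):
    im,d=r.snapshot(n); P=cloud(n,d); hsv=cv2.cvtColor(im,cv2.COLOR_RGB2HSV)
    c=cad(P.reshape(-1,3)); m=(hsv[...,1].ravel()<70)&(hsv[...,2].ravel()>120)&(abs(c[:,0])<.06)&(abs(c[:,1]-.055)<.05)&(c[:,2]>.03)&(c[:,2]<.16)
    q=c[m]
    if len(q)<10: print(n,"few",len(q)); continue
    q=q[q[:,2]>q[:,2].max()-.014] if n=="scene" else q
    for _ in range(4):
        A=np.c_[q[:,:2],np.ones(len(q))]; k=np.linalg.lstsq(A,q[:,2],rcond=None)[0]; e=q[:,2]-A@k; q=q[abs(e)<max(.003,1.5*e.std())]
    print(n,len(q),"slope deg x,y",np.degrees(np.arctan(k[:2])),"centre",q.mean(0),"mid",(q.min(0)+q.max(0))/2)
E
python3 -c "
from lid import *
lid(); delta([*wor(0,.055),.05],toolR(-62))"
```

```text
top 185 slope deg x,y [13.0373  0.1575] centre [-0.0154  0.0564  0.1109] mid [0.0064 0.045  0.116 ]
scene 3 slope deg x,y [-28.4174   6.3342] centre [0.055  0.0444 0.1258] mid [0.0554 0.0549 0.1267]
tool [ 0.5175 -0.1107  0.0902] t 7.6333 F [ 0.4  0.  -2.5] q [-0.26  1.14  0.75  1.34 -0.41  1.88  2.  ]
travel cm [-3.39 -0.12  2.17] turn deg [-0.17  5.74  0.08]
```

drive_tool(fingers=[1, 1, 1, 1], travel=[[-1, 0, 0.6], [-1, 0, 0.6], [0, 0, 0], [0, 0, 0]], angular=[[0, 0, 0], [0, 0, 0], [0, 6.5, 0], [0, 0, 0]])

```text
clock: 7.97
tool_pos: [0.5174, -0.1099, 0.0642]
tool_rot: [-0.524, 0.071, 0.848, 0.045]
force: [-0.8, -0.2, -3.3]
grip_width: 0.0552
grip_force: 29.5
```

```bash
python3 -c "
from lid import *
lid(); delta([*wor(.006,.055),.048],toolR(-64))"
```

```text
top 172 slope deg x,y [ 5.7451 -0.2952] centre [-0.0117  0.057   0.0887] mid [0.0096 0.0464 0.0906]
scene 24 slope deg x,y [-0.4628 -0.6564] centre [-0.0004  0.0514  0.0911] mid [-0.012   0.0541  0.0913]
tool [ 0.5182 -0.1109  0.0655] t 8.0667 F [ 0.3 -0.4 -2.8] q [-0.23  1.23  0.72  1.27 -0.4   1.96  2.  ]
travel cm [-1.83 -0.12  0.26] turn deg [-0.12  1.14  0.12]
```

drive_tool(fingers=[1, 1, 1, 1, 1], travel=[[-0.65, -0.1, 0.2], [-0.6, 0, 0.2], [0, 0, 0], [-0.18, 0, 0.09], [0, 0, 0]], angular=[[0, 0, 0], [0, 0, 0], [0, 0, 0], [0, 0, 0], [0, 0, 0]])

```text
clock: 8.48
tool_pos: [0.5203, -0.112, 0.0515]
tool_rot: [-0.52, 0.071, 0.85, 0.044]
force: [-0.4, 0.8, -2.8]
grip_width: 0.0552
grip_force: 29.5
```

```bash
python3 -c "
from lid import *
lid(); delta([*wor(.006,.055),.048],toolR(-64))"
```

```text
top 170 slope deg x,y [ 5.7904 -1.4275] centre [-0.0092  0.0561  0.0755] mid [-0.0085  0.055   0.0751]
scene 147 slope deg x,y [ 6.2882 -1.8447] centre [-0.0096  0.0538  0.0744] mid [-0.0087  0.0541  0.0742]
tool [ 0.5204 -0.1121  0.0517] t 8.5833 F [-0.4  1.  -2.3] q [-0.22  1.25  0.71  1.25 -0.41  1.96  1.99]
travel cm [-0.5  -0.03 -0.16] turn deg [-0.11  1.05  0.12]
```

drive_tool(fingers=[1, 1, 1, 1], travel=[[-0.13, 0, 0.07], [-0.13, 0, 0.07], [-0.13, 0, 0.07], [0, 0, 0]], angular=[[0, 0, 0], [0, 0, 0], [0, 0, 0], [0, 0, 0]])

```text
clock: 8.92
tool_pos: [0.5208, -0.1122, 0.0487]
tool_rot: [-0.52, 0.071, 0.85, 0.044]
force: [5.6, 0.5, 15.3]
grip_width: 0.0553
grip_force: 30.9
```

```bash
python3 -c "
from lid import *
lid(); delta([*wor(.006,.055),.048],toolR(-64))"
```

```text
top 166 slope deg x,y [ 7.7524 -1.2536] centre [-0.0084  0.0561  0.0731] mid [-0.0081  0.0553  0.0733]
scene 144 slope deg x,y [ 5.4705 -1.025 ] centre [-0.01    0.0536  0.0711] mid [-0.0101  0.053   0.0708]
tool [ 0.5208 -0.1121  0.0487] t 9.0167 F [ 7.   0.3 15. ] q [-0.22  1.26  0.71  1.25 -0.41  1.95  1.99]
travel cm [-0.21 -0.03 -0.26] turn deg [-0.12  1.03  0.11]
```

drive_tool(fingers=[1, 1, 0.2, -0.1, -0.3], travel=[[0.13, 0, -0.07], [0, 0, 0], [0, 0, 0], [0, 0, 0], [0, 0, 0]], angular=[[0, 0, 0], [0, 0, 0], [0, 0, 0], [0, 0, 0], [0, 0, 0]], grip_force=20)

```text
clock: 9.43
tool_pos: [0.5205, -0.1121, 0.0491]
tool_rot: [-0.52, 0.071, 0.85, 0.044]
force: [4.4, -0.5, 6.2]
grip_width: 0.0552
grip_force: 30.1
```

drive_tool(fingers=[-0.5, -0.8, -1, -1], travel=[[0, 0, 0], [0, 0, 0], [0, 0, 0], [0, 0, 0]], angular=[[0, 0, 0], [0, 0, 0], [0, 0, 0], [0, 0, 0]])

```text
clock: 9.77
tool_pos: [0.5201, -0.1121, 0.0485]
tool_rot: [-0.521, 0.071, 0.85, 0.044]
force: [-0.6, -0.5, -0.6]
grip_width: 0.0853
grip_force: 0.0
```

```bash
python3 -c "
from lid import *
lid(); delta([*wor(.15,.055),.15],toolR(-40))"
```

```text
top 159 slope deg x,y [1.3332 2.0407] centre [-0.0002  0.0524  0.0706] mid [0.0102 0.0441 0.0704]
scene 138 slope deg x,y [-1.0185  0.2786] centre [-0.0023  0.0539  0.0691] mid [-0.0021  0.0557  0.0691]
tool [ 0.5202 -0.1121  0.0485] t 9.8667 F [-0.1 -0.3  1.1] q [-0.22  1.26  0.71  1.25 -0.41  1.95  1.99]
travel cm [  2.32  -0.05 -17.79] turn deg [ -0.08 -22.99   0.14]
```

The jar now stands upright at caddy (-0.002, 0.054) with its lid at 70 mm, which matches standing on the mat. I'll lift the open fingers straight up off it.

drive_tool(fingers=[-1, -1, -1, -1, -1], travel=[[1.3, 0, -0.65], [2.2, 0, -1.1], [2.6, 0, -1.3], [2.6, 0, -1.3], [2.6, 0, -1.3]], angular=[[0, 0, 0], [0, 0, 0], [0, 0, 0], [0, 0, 0], [0, 0, 0]])

```text
clock: 10.28
tool_pos: [0.5162, -0.1121, 0.1386]
tool_rot: [-0.526, 0.073, 0.846, 0.048]
force: [-0.7, -1.8, -2.2]
grip_width: 0.0855
grip_force: 0.0
```

drive_tool(fingers=[-1, -1, -1, -1, -1], travel=[[2, 0, 0], [2, 0, 0], [2, 0, 0], [0, 0, 0], [0, 0, 0]], angular=[[0, -7, 0], [0, -7, 0], [0, -7, 0], [0, -7, 0], [0, -7, 0]])

```text
clock: 10.7
tool_pos: [0.4834, -0.1072, 0.1877]
tool_rot: [-0.245, 0.085, 0.965, 0.026]
force: [1.9, 0.1, -1.3]
grip_width: 0.0854
grip_force: 0.0
```

drive_tool(fingers=[-1, -1, -1, -1, -1], travel=[[0, 0, 0], [0, 0, 0], [0, 0, 0], [0, 0, 0], [0, 0, 0]], angular=[[0, -7, 0], [0, -7, 0], [0, -7, 0], [0, -7, 0], [0, 0, 0]])

```text
clock: 11.12
tool_pos: [0.4812, -0.1068, 0.1867]
tool_rot: [-0.004, 0.089, 0.996, 0.005]
force: [0.2, -0.2, -0.6]
grip_width: 0.0853
grip_force: 0.0
```

```bash
python3 - <<'E'
from lid import *
lid()
im,d=r.snapshot("top"); H,S,V=[x.astype(int) for x in cv2.split(cv2.cvtColor(im,cv2.COLOR_RGB2HSV))]
m=((H<8)|(H>172))&(S>150)&(V>90); m[:170]=0;m[200:]=0;m[:,:235]=0;m[:,262:]=0
v,u=np.nonzero(m); P=cloud("top",d)[m]; print("red",len(u),plane("top",[u.mean(),v.mean()],.11)[0],np.median(P,0))
print("top pts",P[P[:,2]>.112].mean(0))
im,d=r.snapshot("scene"); H,S,V=[x.astype(int) for x in cv2.split(cv2.cvtColor(im,cv2.COLOR_RGB2HSV))]
m=((H<8)|(H>172))&(S>150)&(V>90); m[:170]=0;m[215:]=0;m[:,:250]=0;m[:,275:]=0
v,u=np.nonzero(m); P=cloud("scene",d)[m]; print("scene",len(u),np.median(P,0),P[:,2].min(),P[:,2].max())
print("end",wor(.048,.333))
delta([.478,.051,.17],toolR(0))
E
```

```text
top few 0
scene 135 slope deg x,y [ 0.4739 -1.0918] centre [-0.0027  0.0527  0.0693] mid [-0.0018  0.0534  0.0692]
red 19 [0.4788 0.0506 0.11  ] [0.4783 0.0511 0.1171]
top pts [0.4786 0.0504 0.1171]
scene 54 [0.4744 0.0482 0.0999] 0.06289940077028554 0.11748783871502208
end [0.6126 0.1538]
tool [ 0.4837 -0.1068  0.1859] t 11.3167 F [-0.3 -0.2 -0. ] q [-0.2   0.3   0.42  2.   -0.16  0.9   1.7 ]
travel cm [ 3.3  15.42  1.77] turn deg [ 0.44 -1.12 -0.33]
```

drive_tool(fingers=[-1, -1, -1, -1, -1], travel=[[0.8, 3.8, 0.3], [0.8, 3.8, 0.4], [0.8, 3.8, 0.4], [0.8, 4, 0.4], [0, 0, 0]], angular=[[0.4, -1.1, -0.3], [0, 0, 0], [0, 0, 0], [0, 0, 0], [0, 0, 0]])

```text
clock: 11.73
tool_pos: [0.478, 0.0578, 0.1699]
tool_rot: [-0.001, 0.082, 0.997, 0.001]
force: [0.4, 1.8, 0.1]
grip_width: 0.0857
grip_force: 0.0
```

```bash
python3 - <<'E'
from lid import *
delta([.479,.051,.091],toolR(0))
E
```

```text
tool [0.478  0.0578 0.1699] t 11.7333 F [0.4 1.8 0.1] q [-0.48  0.28  0.34  2.05 -0.13  0.83  1.34]
travel cm [-0.23 -0.67  7.89] turn deg [ 0.06 -0.13  0.42]
```

drive_tool(fingers=[-1, -1, -1, -1, -1], travel=[[-0.2, -0.65, 0], [0, 0, 2.6], [0, 0, 2.8], [0, 0, 2.5], [0, 0, 0]], angular=[[0, 0, 0.4], [0, 0, 0], [0, 0, 0], [0, 0, 0], [0, 0, 0]])

```text
clock: 12.15
tool_pos: [0.4775, 0.0424, 0.0881]
tool_rot: [-0.003, 0.09, 0.996, -0.001]
force: [-2.1, -0.3, -1.3]
grip_width: 0.0853
grip_force: 0.0
```

drive_tool(fingers=[0, 0.5, 1, 1, 1], travel=[[0, 0, 0], [0, 0, 0], [0, 0, 0], [0, 0, 0], [0, 0, 0]], angular=[[0, 0, 0], [0, 0, 0], [0, 0, 0], [0, 0, 0], [0, 0, 0]], grip_force=60)

```text
clock: 12.57
tool_pos: [0.4802, 0.0455, 0.0933]
tool_rot: [0.002, 0.089, 0.996, 0.002]
force: [-2.9, 38.5, 24.5]
grip_width: 0.0253
grip_force: 19.2
```

drive_tool(fingers=[1, 1, 1], travel=[[0, 0, 0], [0, 0, 0], [0, 0, 0]], angular=[[0, 0, 0], [0, 0, 0], [0, 0, 0]])

```text
clock: 12.82
tool_pos: [0.4809, 0.0495, 0.0939]
tool_rot: [0.002, 0.087, 0.996, 0.004]
force: [-0.3, 35.8, 17.8]
grip_width: 0.0167
grip_force: 58.0
```

drive_tool(fingers=[1, 1, 1, 1, 1], travel=[[0, 0.5, 0], [-0.03, 0.87, 0], [-0.03, 0.87, 0], [-0.03, 0.87, 0], [0, 0, 0]], angular=[[0, 0, 0], [0, 0, 4], [0, 0, 4], [0, 0, 4], [0, 0, 0]])

```text
clock: 13.23
tool_pos: [0.4876, 0.0763, 0.0937]
tool_rot: [0.0, 0.194, 0.981, 0.002]
force: [-17.7, 3.7, 37.9]
grip_width: 0.0167
grip_force: 60.1
```

```bash
cat > kp.py <<'E'
from lid import *
def kp(target=90):
    s=r.get_state(); pv=np.array([.4805,.0505])+.125*X; v=s["tool_pos"][:2]-pv
    phi=np.degrees(np.arctan2(v@Y,-v@X)); w,x,y,z=s["tool_rot"]; ty=Ro.from_quat([x,y,z,w]).apply([0,1,0])
    print("phi",phi,"rad",np.linalg.norm(v),"tool turn",np.degrees(np.arctan2(ty[:2]@X,ty[:2]@Y)),"gw",s["grip_width"],s["grip_force"])
    a=np.radians(target); delta([*(pv+.125*(-np.cos(a)*X+np.sin(a)*Y)),.092],toolR(0)*Ro.from_euler("z",target,degrees=True))
E
python3 -c "from kp import *; kp(20)"
```

```text
phi 12.268272129673482 rad 0.12523245194647087 tool turn 12.587993602101154 gw 0.0167465182282836 60.13130486011505
tool [0.4876 0.0763 0.0937] t 13.2333 F [-17.7   3.7  37.9] q [-0.51  0.43  0.36  2.07 -0.24  0.67  1.18]
travel cm [-0.13  1.68  0.17] turn deg [ 0.19 -0.    7.41]
```

drive_tool(fingers=[1, 1, 1, 1, 1], travel=[[0.04, 1.0, -0.1], [0, 1.09, -0.1], [-0.05, 1.09, 0], [-0.05, 1.09, 0], [-0.05, 1.09, 0]], angular=[[0, 0, 4.5], [0, 0, 5], [0, 0, 5], [0, 0, 5], [0, 0, 5]])

```text
clock: 13.65
tool_pos: [0.5151, 0.1198, 0.0941]
tool_rot: [-0.001, 0.398, 0.917, 0.0]
force: [-9.5, 5.1, 1.7]
grip_width: 0.0164
grip_force: 61.9
```

```bash
python3 -c "from kp import *; kp(60)"
```

```text
phi 35.84785661065393 rad 0.1267005233612837 tool turn 37.103296183437024 gw 0.016444070908625305 61.86628460884094
tool [0.5151 0.1198 0.0941] t 13.65 F [-9.5  5.1  1.7] q [-0.65  0.5   0.45  1.99 -0.33  0.72  0.75]
travel cm [-1.15  5.14  0.21] turn deg [-0.03 -0.15 22.9 ]
```

drive_tool(fingers=[1, 1, 1, 1, 1], travel=[[-0.06, 1.2, 0], [-0.06, 1.2, 0], [-0.06, 1.2, 0], [-0.06, 1.2, 0], [-0.05, 1, 0]], angular=[[0, 0, 5.5], [0, 0, 5.5], [0, 0, 5.5], [0, 0, 5.5], [0, 0, 4.5]])

```text
clock: 14.07
tool_pos: [0.5649, 0.1513, 0.0942]
tool_rot: [-0.002, 0.597, 0.802, 0.001]
force: [-13.5, 19.8, 3.0]
grip_width: 0.0163
grip_force: 62.0
```

```bash
python3 -c "from kp import *; kp(87)"
```

```text
phi 62.59776329511225 rad 0.12805448021186364 tool turn 63.50395817661613 gw 0.01633153061938602 62.03446984291077
tool [0.5649 0.1513 0.0942] t 14.0667 F [-13.5  19.8   3. ] q [-0.73  0.61  0.55  1.85 -0.43  0.81  0.34]
travel cm [-1.34  5.19  0.2 ] turn deg [-0.12 -0.29 23.5 ]
```

drive_tool(fingers=[1, 1, 1, 1, 1], travel=[[0, 1.15, 0], [0, 1.1, 0], [-0.03, 1.0, 0], [-0.03, 0.8, 0], [-0.02, 0.5, 0]], angular=[[0, 0, 5.3], [0, 0, 5], [0, 0, 4.5], [0, 0, 3.5], [0, 0, 2.5]])

```text
clock: 14.48
tool_pos: [0.6105, 0.1578, 0.0943]
tool_rot: [-0.002, 0.731, 0.682, 0.002]
force: [-7.3, 21.8, 1.3]
grip_width: 0.0167
grip_force: 61.7
```

```bash
python3 -c "from kp import *; kp(88)"
```

```text
phi 83.24380644287963 rad 0.12877918184144796 tool turn 84.20214213929323 gw 0.01670744319689857 61.67358040809631
tool [0.6105 0.1578 0.0943] t 14.4833 F [-7.3 21.8  1.3] q [-0.75  0.7   0.63  1.73 -0.52  0.88  0.04]
travel cm [-0.4   1.04  0.22] turn deg [-0.09 -0.33  3.8 ]
```

drive_tool(fingers=[1, 1, 1, 1], travel=[[0.05, 0.3, 0], [0.05, 0.2, 0], [0, 0, 0], [0, 0, 0]], angular=[[0, 0, 1], [0, 0, 0.5], [0, 0, 0], [0, 0, 0]])

```text
clock: 14.82
tool_pos: [0.615, 0.1576, 0.0942]
tool_rot: [-0.002, 0.739, 0.673, 0.001]
force: [-7.8, 17.1, 0.2]
grip_width: 0.0167
grip_force: 61.7
```

```bash
python3 -c "from kp import *; kp(88)"
```

```text
phi 85.23722429793041 rad 0.12883048555514873 tool turn 85.5661004230906 gw 0.016710447909795548 61.677008271217346
tool [0.615  0.1576 0.0942] t 14.8167 F [-7.8 17.1  0.2] q [-0.75  0.71  0.63  1.72 -0.53  0.89  0.02]
travel cm [-0.4   0.61  0.22] turn deg [-0.1  -0.29  2.43]
```

drive_tool(fingers=[1, 1, 1, 1], travel=[[0.05, 0.3, 0], [0, 0.2, 0], [0, 0, 0], [0, 0, 0]], angular=[[0, 0, 1], [0, 0, 0], [0, 0, 0], [0, 0, 0]])

```text
clock: 15.15
tool_pos: [0.6177, 0.1574, 0.094]
tool_rot: [-0.004, 0.745, 0.667, -0.001]
force: [-29.8, 16.9, 15.9]
grip_width: 0.0168
grip_force: 64.0
```

```bash
python3 -c "
from kp import *
kp(88); lid()
im,d=r.snapshot('top'); cv2.imwrite('pics/t4.png',cv2.resize(im[110:225,215:395,::-1],None,fx=4,fy=4,interpolation=cv2.INTER_CUBIC))
im,d=r.snapshot('scene'); cv2.imwrite('pics/s4.png',cv2.resize(im[130:270,210:400,::-1],None,fx=4,fy=4,interpolation=cv2.INTER_CUBIC))"
```

```text
phi 86.44302012386342 rad 0.128958620068901 tool turn 86.5636963882691 gw 0.016766874197131146 63.992929458618164
tool [0.6177 0.1574 0.094 ] t 15.15 F [-29.8  16.9  15.9] q [-0.74  0.72  0.64  1.71 -0.53  0.9   0.01]
travel cm [-0.4   0.34  0.2 ] turn deg [-0.41 -0.27  1.44]
top 176 slope deg x,y [ 0.5439 -1.3136] centre [-0.002   0.0547  0.0713] mid [-0.0011  0.0547  0.0711]
scene 134 slope deg x,y [-0.6791 -0.1132] centre [-0.0021  0.0529  0.0695] mid [-0.0003  0.053   0.0694]
```

View pics/t4.png

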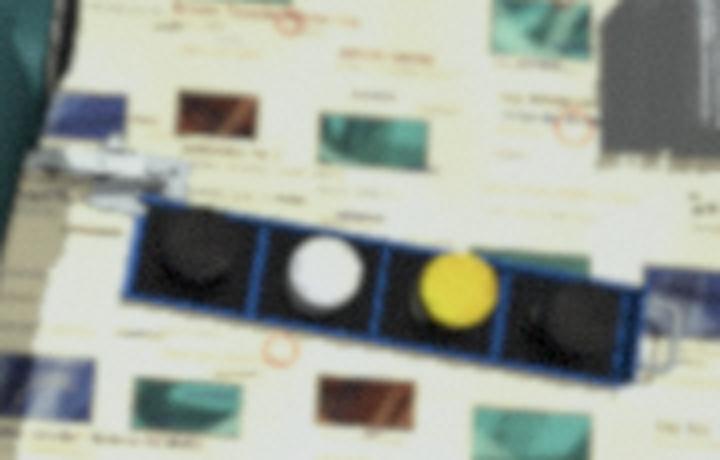

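View pics/s4.png

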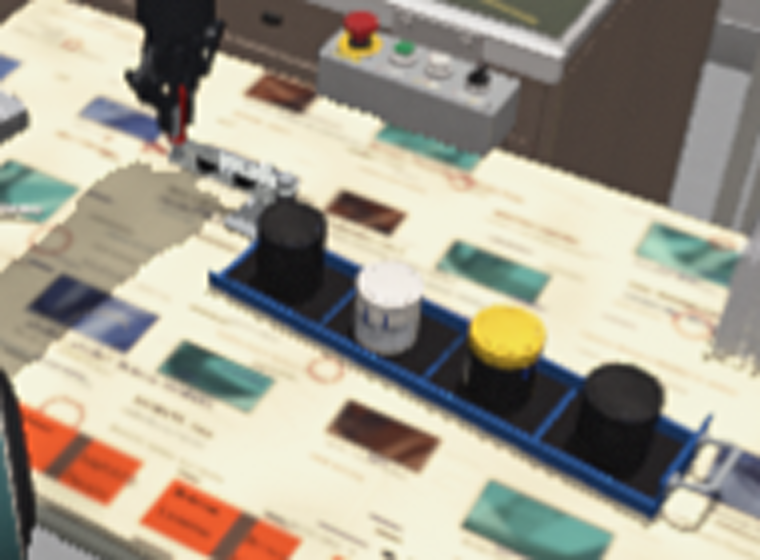

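The keeper arm lies along the caddy's +y with the red post at about (180,110) in the crop, held by the fingers. The force jumped to 30 N at 86.4°, so it is at the stop, and all four jars stand. I'll hold for a moment, then hand in.

drive_tool(fingers=[1, 1, 1, 1, 1], travel=[[0, 0, 0], [0, 0, 0], [0, 0, 0], [0, 0, 0], [0, 0, 0]], angular=[[0, 0, 0], [0, 0, 0], [0, 0, 0], [0, 0, 0], [0, 0, 0]])

```text
clock: 15.77
tool_pos: [0.6177, 0.1575, 0.094]
tool_rot: [-0.004, 0.745, 0.667, -0.001]
force: [-29.4, 16.8, 14.8]
grip_width: 0.0163
grip_force: 63.9
```

```bash
python3 -c "
from kp import *
kp(88); print(r.job_done())"
```

```text
phi 86.42650150303383 rad 0.12898404509875744 tool turn 86.5606383832655 gw 0.016342451545760826 63.88338804244995
tool [0.6177 0.1575 0.094 ] t 15.7667 F [-29.4  16.8  14.8] q [-0.74  0.72  0.64  1.71 -0.53  0.9   0.01]
travel cm [-0.4   0.35  0.2 ] turn deg [-0.41 -0.27  1.44]
the job is handed in; nothing more can be done
None
```

The white-lidded jar stands upright in its gap, let go, and the gripper is holding the keeper arm at its stop (about 86°, or 1.51 rad); I handed the job in at about 15.8 s, and the hand-in gave no verdict.

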